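Roll the tube of checkers up beside the backgammon case

ROBOT

A 6-joint arm with a two-finger parallel gripper is mounted at the origin on the work surface. World frame = base frame: x ahead of the robot, y to its left, z up, the work surface at z = 0. Lengths are in m, angles in rad, forces in N, time in s.
With the tool pointing down it reaches from about 0.275 to 0.775 m from the base axis. Payload 14.6 kg.
Tool frame: the origin (TCP) lies at the very end of the fingers, on their centre line; the grasp point (between the pads) lies ctrl.hold_point_z behind it (ctrl.hold_point_z is the distance from the TCP to the grasp point, in m); z points along the fingers, y is the line along which they close (so a half turn about z gives the same grasp; the last joint's range is limited). The gripper opens to 85 mm and grips with 20 to 120 N. Pads are 22 mm wide; open, the fingers measure 114 mm over their backs; the gripper's body (76 mm by 85 mm) begins 54 mm behind the grasp point. The pads swing forward as they close: fully open they stand 13 mm farther back than shut.
Start: joints at [-1.407, 0.263, -0.048, 1.259, 0, 1.415], TCP at [0.165, -0.499, 0.192] pointing down, gripper open.
Joint ranges: [-2.65, 2.65], [-0.89, 1.7], [-1.18, 1.37], [-2.13, 2.11], [-1.35, 1.29], [-3.14, 3.14]. Speed limits (rad/s): [1.89, 1.89, 2.57, 2.79, 3.14, 3.14].

INTERFACE

Orientations are given as a unit quaternion [w, x, y, z].
In Python, from bench import ctrl, camera, cut_out gives the robot as it stands. The module is installed in compiled form; this text tells all that it offers.
- The arm moves only by the shell command python3 -m inch 'ROWS' [OPENING] [FORCE]. ROWS is JSON, a list of rows, each an object of numbers: "dx", "dy", "dz": the shift along the tool's x, y, z in mm; "rx", "ry", "rz": the turn, a rotation vector about the tool's x, y, z in rad. A call has 1 to 10 rows; each row is the pose to reach, as a shift and turn from the pose commanded when the call began, along the tool's axes at that moment; what a row does not reach only later rows make up. A row lasts 1/12 s, in which the tool goes at most 41.7 mm and 7.16 degrees, less where a joint would pass 70% of its speed; a pose out of reach is approached as far as the arm can. A call with a gripper value outside its range is refused whole. OPENING is the opening, from 0 (shut) to 1 (fully open), set as the call begins (- or left out, the last holds). The fingers move at their own pace and stop on an object; FORCE is the grip in N (left out, the last holds). Time passes only in rows, so rows that repeat a pose let the fingers close. It gives the time, the measured TCP pose, the force, the opening and the grip force at its end, in the units of the state.
- ctrl.sense(): the state, without advancing time (a new reading comes with each control period).
- camera(name): name is "side" or "top"; returns a dict with "image" (420x560x3 uint8, blue, green, red), "fov_y" (degrees; the focal length in pixels is half the picture's height over the tangent of half this angle, whatever the lens; pixels are square), "cx", "cy" (the principal point, pixels), "xyz" and "orientation" of the camera in the world. Camera axes: x right, y up, looking along -z (the intrinsics and any distortion apply to the point x, -y, -z); pixel columns grow to the right and rows downward; lengths in m; the calibration is good to about 2 mm. A picture is of the moment at which its call begins. There is no depth.
- ctrl.finish_job(): hands the job in; it is judged then, once.
Trained networks look in a picture, given as the dict that the camera call returned (one of the last four; its "shot" number tells which), for a name from the list of things; names that differ only in an ending like _2 or _b are one class to them, and where a whole thing is asked for, a point or a joint stands for the part that bears it (a point fixed in the world has none). Each returns a list of dicts, best first, with "confidence" (0 to 1); they miss things now and then, are a little off and sometimes report something else, mostly with a low value. They report only what shows in the picture. A call takes as long as a camera call. They do not tell look-alikes from the thing itself.
- cut_out(name, picture): "region" (420x560 bool, what is visible of it) and "location" ([column, row] in pixels, amid what is visible of it).
The state is a dict: "t": time; "qpos": joint angles; "qvel": joint speeds; "joint_torque": joint torques, N m; "ee_pos": TCP position; "orientation": TCP orientation; "contact_force": force on the tool from outside, world axes, zero at the start; "ft_torque": the same for the moment, N m; "opening": finger opening in m; "grip_force": force on a finger pad.
Only numpy, scipy, OpenCV 4.12 (cv2) and the standard library are available. Lean on these libraries where they do the work, as an engineer would, in place of code of your own. Each camera call takes 0.05 s, during which the arm holds its last target. There are 200 camera calls.

TASK

Roll the clear tube of checkers across the shelf towards the backgammon case by pushing on its top with the fingertips, and stop it lying alongside the case with a gap of about 2 cm, so that the clamp still has room to open. Do not grip or lift the tube, do not let it touch the case, leave the other things where they are, and finish with the tube at rest.

Things in the scene. Friction and masses are not known exactly. Their poses are not given: they have to be found in the camera images.
- tube: Clear tube of cream checkers, grey caps: cylinder 50 mm diameter, 166 mm long, 0.24 kg, loose on the shelf (height 0), gap to case 75-105 mm at start, roughly parallel to it. Origin mid-axis; x along it; y, z turn as it rolls. Top at 50 mm. Rolls without slip, stops within mm after a slow push; a tip pressing its top (about 4 N) moves twice as far as the axis and runs off forward: use several strokes.
- case: Folded cherry-wood backgammon case, fixed, 380 (x) by 240 (y) by 60 mm high; origin at the centre of its underside. The tube lies on its -y side, whose face is at y = -120 mm; a steel clamp 30 mm wide in the middle of that face stands 8 mm out, at 11 to 50 mm height. The gap is measured from the face: at a 20 mm gap the tube's axis lies at y = -165 mm in the case's frame.
- cube: Cream doubling cube, 36 mm, origin at the centre of its underside. It stands loose on top of the case (its underside 60 mm above the shelf). Leave alone.
- coaster: Round green silicone coaster, 94 mm across, 5 mm thick, loose, lying behind the tube on the side away from the case; origin at the centre of its underside. Leave alone.
- dicecup: Dark leather dice cup, open, 72 mm across the rim and 85 mm high, loose, standing behind the tube on the side away from the case; origin at the centre of its underside. Leave alone.
Not all that is in view belongs to the job. Of the things that look like the tube, take the one that is farthest to the robot's left at the start.

How it is judged:
On the way:
1. the tube, pushed, has rolled over by at least a quarter turn (angle between tube's own z axis and vertical above 1.45 rad).
At the end, for the whole second after the job is handed in: The tube lies at rest on the shelf alongside the case's clamp side, parallel to it within about 8 degrees, its middle within 75 mm of the case's middle along that side, with a gap of 10 to 30 mm (2 cm wanted) between tube and case face (y of tube in the frame of case between -0.175 and -0.155 m and x of tube in the frame of case between -0.075 and 0.075 m and angle between the x axis of tube and the x axis of case, either way round below 0.15 rad and height (world z) of tube below 0.028 m and linear speed of tube below 0.01 m/s and angular speed of tube below 0.3 rad/s); the robot touches nothing.
It fails at once if the tube touches the case (contact force between tube and case above 0.1 N).
It fails at once if the tube is lifted (height (world z) of tube above 0.037 m).
It fails at once if the fingers reach down beside the tube instead of pushing at its top (the grasp point comes below the tube's top while the fingers touch it) (contact force between the fingers and tube above 0.3 N and height (world z) of the grasp point below 0.05 m).
It fails at once if the doubling cube, coaster or dice cup is shoved more than 20 mm (distance of any of cube, coaster, dicecup from where it was at the start of the episode above 0.02 m).
It also fails if it takes over 51 s, if anything falls off the work surface, if the arm or the gripper's body presses on something with over 40 N, if the wrist force passes 120 N, or if a joint passes its speed limit or range.

## Working session

There is one attempt and no reset: what is moved stays moved. The work goes in short steps, Python scripts to look and compute and a shell command to move; the robot and the scene stay as the last step left them, time stands still between calls to the robot, and variables do not carry over. Pictures are saved under pics/ and viewed, at most 10 in all, crops included, and the job is handed in when it is done.

```bash
mkdir -p pics; cat > h.py <<'E'
import numpy as np, cv2
from scipy.spatial.transform import Rotation as R
from bench import ctrl, camera, cut_out
def rot(q): return R.from_quat([q[1],q[2],q[3],q[0]]).as_matrix()
def ray(p,u,v):
    f=210/np.tan(np.radians(p["fov_y"]/2))
    return np.array(p["xyz"]), rot(p["orientation"])@np.array([(u-p["cx"])/f,-(v-p["cy"])/f,-1])
def at(p,u,v,z):
    o,d=ray(p,u,v); return o+d*(z-o[2])/d[2]
def proj(p,X):
    f=210/np.tan(np.radians(p["fov_y"]/2))
    c=rot(p["orientation"]).T@(np.array(X)-np.array(p["xyz"]))
    return p["cx"]+f*c[0]/-c[2], p["cy"]-f*c[1]/-c[2]
E
python3 - <<'E'
from h import *
for n in ["top","side"]:
    p=camera(n); cv2.imwrite(f"pics/{n}0.png",p["image"]); print(n,{k:v for k,v in p.items() if k!="image"})
    for o in ["tube","case","cube","coaster","dicecup"]:
        for c in cut_out(o,p):
            m=c["region"].astype(np.uint8); r=cv2.minAreaRect(cv2.findNonZero(m)); print(o,round(c["confidence"],2),np.round(c["location"]),np.round(cv2.boxPoints(r)).tolist())
s=ctrl.sense();print(s,ctrl.hold_point_z)
E
```

```text
top {'fov_y': 45.59996846868355, 'cx': 276.6858167722373, 'cy': 220.26387221996532, 'xyz': array([ 0.55230444, -0.03126472,  1.13258714]), 'orientation': array([ 0.71037438,  0.01313862, -0.00374757, -0.70369139]), 'shot': 1}
tube 0.9 [421. 198.] [[378.0, 205.0], [380.0, 182.0], [460.0, 190.0], [458.0, 212.0]]
tube 0.69 [278. 205.] [[261.0, 169.0], [283.0, 165.0], [294.0, 241.0], [272.0, 244.0]]
tube 0.69 [336. 305.] [[293.0, 304.0], [303.0, 283.0], [376.0, 314.0], [367.0, 336.0]]
case 0.89 [162. 215.] [[92.0, 141.0], [207.0, 120.0], [239.0, 293.0], [124.0, 314.0]]
cube 0.62 [188. 226.] [[176.0, 234.0], [180.0, 216.0], [200.0, 221.0], [196.0, 238.0]]
coaster 0.59 [335. 219.] [[306.0, 216.0], [334.0, 188.0], [363.0, 217.0], [335.0, 245.0]]
dicecup 0.8 [328. 135.] [[310.0, 117.0], [344.0, 117.0], [344.0, 154.0], [310.0, 154.0]]
side {'fov_y': 51.450546238341346, 'cx': 278.681071964302, 'cy': 211.24311624307504, 'xyz': array([0.34683458, 0.6569095 , 0.81144441]), 'orientation': array([-0.16865798, -0.05876907,  0.36410865,  0.91407088]), 'shot': 2}
tube 0.93 [370. 205.] [[341.0, 221.0],
[... 775 characters left out ...]
y([-1.40733152e+00,  2.63050153e-01, -4.83083118e-02,  1.25940891e+00,
        7.67418053e-06,  1.41549133e+00]), 'qvel': array([ 1.50920213e-05, -5.77879563e-04,  2.39049802e-03, -5.46296826e-04,
        3.74751407e-04,  1.30959747e-03]), 'joint_torque': array([-4.47110186e-03, -6.37198877e+01,  3.84671795e+01,  1.24198894e-03,
       -8.87233625e-06, -1.46967793e-06]), 'ee_pos': array([ 0.1645281 , -0.49854637,  0.19190108]), 'orientation': array([1.44597265e-05, 9.87325093e-01, 1.58710936e-01, 3.89611682e-06]), 'contact_force': array([0.27904946, 0.54531783, 0.24221897]), 'ft_torque': array([ 0.02075742, -0.0049564 ,  0.01053962]), 'grip_force': 0.0, 'opening': 0.08543772640242599} 0.0187
```

View pics/top0.png

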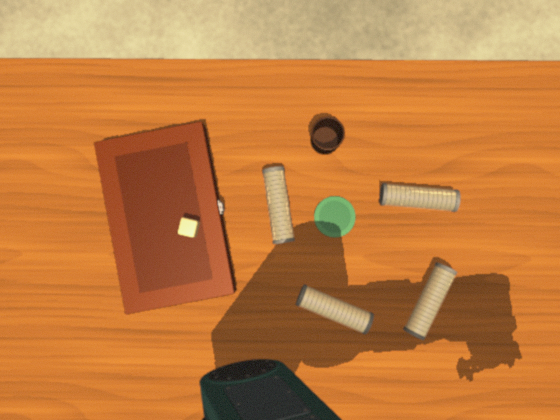

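View pics/side0.png

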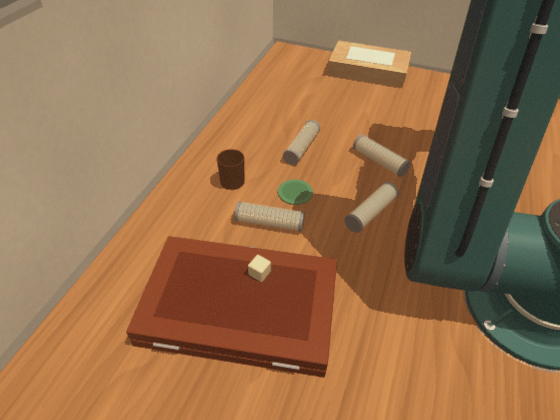

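The tube to roll is the leftmost one in the top view, at about (278,205). The case is left of it with its clamp at (220,207), and the coaster is at (335,216) and the dice cup at (326,133). I'll fit the poses by silhouette in both views.

```bash
cat >> h.py <<'E'
from scipy.optimize import minimize
t=np.linspace(0,2*np.pi,24,endpoint=False)
BOX=np.array([[x,y,z] for x in(-.19,.19) for y in(-.12,.12) for z in(0,.06)])
CYL=np.array([[x,.025*np.cos(a),.025+.025*np.sin(a)] for x in(-.083,.083) for a in t])
def world(P,q): c,s=np.cos(q[2]),np.sin(q[2]); return np.c_[q[0]+c*P[:,0]-s*P[:,1],q[1]+s*P[:,0]+c*P[:,1],P[:,2]]
def sil(p,P,q,S=8):
    h=cv2.convexHull(np.array([proj(p,X) for X in world(P,q)],np.float32)); m=np.zeros((420,560),np.uint8)
    return cv2.fillPoly(m,[np.round((h)*16).astype(np.int32)],255,cv2.LINE_AA,4)/255.
def fit(views,P,q0):
    f=lambda d:sum(np.abs(sil(p,P,np.array(q0)+np.array(d)*[.01,.01,.1])-m).sum()/m.sum() for p,m in views)
    r=minimize(f,[0,0,0],method="Nelder-Mead",options=dict(initial_simplex=[[0,0,0],[1,0,0],[0,1,0],[0,0,1]],xatol=1e-3,fatol=1e-5))
    return np.array(q0)+r.x*[.01,.01,.1], r.fun
def pick(n,p,X):
    c=[c for c in cut_out(n,p) if c["confidence"]>.3]
    if not c: return None
    b=min(c,key=lambda c:np.hypot(*(np.array(c["location"])-proj(p,X))))
    return None if np.hypot(*(np.array(b["location"])-proj(p,X)))>35 else b["region"]
def incase(q,k): 
    c,s=np.cos(k[2]),np.sin(k[2]); d=q[:2]-k[:2]; return np.round([1e3*(c*d[0]+s*d[1]),1e3*(-s*d[0]+c*d[1]),np.degrees(q[2]-k[2])],1)
E
python3 - <<'E'
from h import *
T=camera("top");S=camera("side")
for n,P,(u,v),z,a in [("case",BOX,(162,215),.06,.18),("tube",CYL,(278,205),.03,.13)]:
    X=at(T,u,v,z); X[2]=.03
    a0=[X[0],X[1],a]
    Vs=[(p,pick(n,p,X).astype(float)) for p in(T,S)]
    for vv in (Vs,Vs[:1],Vs[1:]):
        q,e=fit(vv,P,a0); print(n,np.round(q,4),round(e,3))
        if vv is Vs:
            if n=="case": k=q; np.save("case.npy",k)
            else: print("in case",incase(q,k))
for n,(u,v),z in [("clamp",(220,207),.04),("cup",(326,133),.085),("coaster",(335,216),.005),("cube",(188,227),.096)]: print(n,at(T,u,v,z))
s=ctrl.sense(); print(s["ee_pos"],np.round(rot(s["orientation"]),3))
E
```

```text
case [0.5815 0.2282 0.2004] 0.104
case [0.5824 0.2284 0.2143] 0.049
case [0.5827 0.2285 0.2034] 0.058Traceback (most recent call last):
  File "<stdin>", line 6, in <module>
AttributeError: 'NoneType' object has no attribute 'astype'
```

```bash
cat >> h.py <<'E'
def look(n,P,q0,verbose=True):
    Vs=[]
    for c in("top","side"):
        for _ in range(3):
            p=camera(c); m=pick(n,p,[q0[0],q0[1],.03])
            if m is not None: Vs.append((p,m.astype(float))); break
        else: print("missed",c)
    out=q0
    for vv in [Vs[:1],Vs[1:],Vs]:
        if not vv: continue
        q=q0
        for _ in range(3): q,e=fit(vv,P,q)
        if verbose: print(n,np.round(q,4),round(e,3))
        out=q
    return out
E
python3 - <<'E'
from h import *
T=camera("top")
k=look("case",BOX,[.582,.228,.2]); np.save("case.npy",k)
X=at(T,278,205,.03)
q=look("tube",CYL,[X[0],X[1],.13]); np.save("tube.npy",q); print("in case",incase(q,k))
for n,(u,v),z in [("clamp",(220,207),.04),("cup",(326,133),.085),("coaster",(335,216),.005),("cube",(188,227),.096)]: print(n,np.round(at(T,u,v,z),3))
s=ctrl.sense(); print(s["t"],s["ee_pos"],np.round(rot(s["orientation"]),3))
E
```

```text
case [0.5828 0.228  0.2023] 0.043
case [0.5814 0.2285 0.2011] 0.038
case [0.5821 0.2274 0.1941] 0.086
tube [ 0.6113 -0.0183  0.1481] 0.071
tube [ 0.6131 -0.0181  0.1625] 0.066
tube [ 0.6117 -0.018   0.1552] 0.145
in case [ -18.3 -246.5   -2.2]
clamp [0.606 0.108 0.04 ]
cup [ 0.762 -0.119  0.085]
coaster [ 0.59  -0.148  0.005]
cube [0.561 0.167 0.096]
1.4 [ 0.16452737 -0.49854892  0.19186601] [[ 0.95   0.313 -0.   ]
 [ 0.313 -0.95   0.   ]
 [ 0.    -0.    -1.   ]]
```

Both fits agree with the given sizes. The tube is at (0.612, -0.018) with a gap of about 101 mm, so it has to roll about 81 mm along the case's y. I'll bring the half-open fingers over it, with their line along the tube.

```bash
python3 -m inch '[{"dx":30,"dy":-16,"rz":-0.1},{"dx":66,"dy":-36,"rz":-0.2},{"dx":102,"dy":-55,"rz":-0.3},{"dx":138,"dy":-74,"rz":-0.4},{"dx":174,"dy":-93,"rz":-0.5},{"dx":210,"dy":-113,"rz":-0.6},{"dx":246,"dy":-132,"rz":-0.7},{"dx":282,"dy":-151,"rz":-0.8},{"dx":300,"dy":-161,"rz":-0.85},{"dx":300,"dy":-161,"rz":-0.85}]' 0.5 20
python3 - <<'E'
from h import *
s=ctrl.sense(); M=rot(s["orientation"]); k=np.load("case.npy"); 
print(s["t"],s["ee_pos"],np.round(M,3),s["opening"])
print("to goal, tool mm:",M.T@(np.array([.613,-.026,.10])-s["ee_pos"])*1e3,"turn",-(np.pi/2+.195-np.arctan2(M[1,0],M[0,0])))
E
```

```text
1.4 [ 0.16452737 -0.49854892  0.19186601] [[ 0.95   0.313 -0.   ]
 [ 0.313 -0.95   0.   ]
 [ 0.    -0.    -1.   ]] 0.08577187531522057
to goal, tool mm: [ 573.97931597 -308.17979832   91.88311512] turn -1.447011462101669invalid input
```

```bash
python3 -m inch '[{"dx":30,"dy":-16,"dz":0,"rx":0,"ry":0,"rz":-0.1},{"dx":66,"dy":-36,"dz":0,"rx":0,"ry":0,"rz":-0.2},{"dx":102,"dy":-55,"dz":0,"rx":0,"ry":0,"rz":-0.3},{"dx":138,"dy":-74,"dz":0,"rx":0,"ry":0,"rz":-0.4},{"dx":174,"dy":-93,"dz":0,"rx":0,"ry":0,"rz":-0.5},{"dx":210,"dy":-113,"dz":0,"rx":0,"ry":0,"rz":-0.6},{"dx":246,"dy":-132,"dz":0,"rx":0,"ry":0,"rz":-0.7},{"dx":282,"dy":-151,"dz":0,"rx":0,"ry":0,"rz":-0.8},{"dx":300,"dy":-161,"dz":0,"rx":0,"ry":0,"rz":-0.85},{"dx":300,"dy":-161,"dz":0,"rx":0,"ry":0,"rz":-0.85}]' 0.5 20
cat > st.py <<'E'
import sys
from h import *
g=np.array(eval(sys.argv[1])); s=ctrl.sense(); M=rot(s["orientation"])
print(s["t"],s["ee_pos"],np.round(M,3).tolist(),s["opening"])
print("to goal, tool mm:",np.round(M.T@(g-s["ee_pos"])*1e3,1),"turn",-(np.pi/2+.195-np.arctan2(M[1,0],M[0,0])))
E
python3 st.py "[.613,-.026,.10]"
```

```text
t: 2.23
ee_pos: [0.4011, -0.2488, 0.192]
orientation: [-0.0, 0.832, 0.555, 0.0]
contact_force: [-0.6, -0.6, 0.2]
opening: 0.043
grip_force: 0.0
2.2333 [ 0.40109391 -0.24881273  0.19195196] [[0.384, 0.923, 0.001], [0.923, -0.384, 0.0], [0.001, 0.0, -1.0]] 0.04302909056417635
to goal, tool mm: [287.1 109.9  92.2] turn -0.5895718385988298
```

```bash
python3 -m inch '[{"dx":30,"dy":11,"dz":0,"rx":0,"ry":0,"rz":-0.1},{"dx":66,"dy":25,"dz":0,"rx":0,"ry":0,"rz":-0.2},{"dx":102,"dy":39,"dz":0,"rx":0,"ry":0,"rz":-0.3},{"dx":138,"dy":53,"dz":0,"rx":0,"ry":0,"rz":-0.4},{"dx":174,"dy":67,"dz":10,"rx":0,"ry":0,"rz":-0.5},{"dx":210,"dy":80,"dz":30,"rx":0,"ry":0,"rz":-0.59},{"dx":246,"dy":94,"dz":55,"rx":0,"ry":0,"rz":-0.59},{"dx":275,"dy":105,"dz":80,"rx":0,"ry":0,"rz":-0.59},{"dx":287,"dy":110,"dz":92,"rx":0,"ry":0,"rz":-0.59},{"dx":287,"dy":110,"dz":92,"rx":0,"ry":0,"rz":-0.59}]'
python3 st.py "[.613,-.026,.06]"
python3 -c "
from h import *
p=camera('side');cv2.imwrite('pics/s1.png',cv2.resize(p['image'][130:290,170:390],None,fx=3,fy=3))"
```

```text
t: 3.07
ee_pos: [0.6126, -0.0284, 0.0961]
orientation: [-0.002, 0.637, 0.771, -0.001]
contact_force: [-0.2, 0.2, -0.0]
opening: 0.0425
grip_force: 0.0
3.0667 [ 0.61262434 -0.02840357  0.09606726] [[-0.189, 0.982, -0.004], [0.982, 0.189, 0.001], [0.002, -0.004, -1.0]] 0.04254053191597935
to goal, tool mm: [ 2.2  1.  36.1] turn -0.005282680358716929
```

View pics/s1.png

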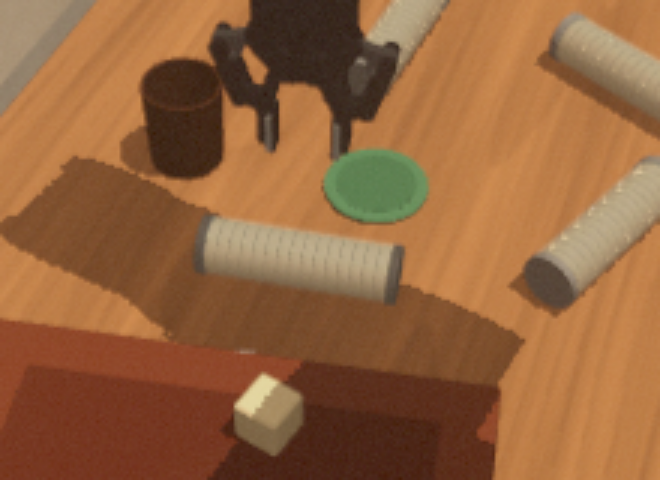

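The two fingertips hang above and a little behind the tube's top, at crop (268,140) and (340,150), with the tube at (300,260) still in place. Descending.

```bash
python3 -m inch '[{"dx":0,"dy":0,"dz":15,"rx":0,"ry":0,"rz":0},{"dx":0,"dy":0,"dz":30,"rx":0,"ry":0,"rz":0},{"dx":0,"dy":0,"dz":40,"rx":0,"ry":0,"rz":0},{"dx":0,"dy":0,"dz":43,"rx":0,"ry":0,"rz":0},{"dx":0,"dy":0,"dz":43,"rx":0,"ry":0,"rz":0}]'
python3 -m inch '[{"dx":0,"dy":0,"dz":1,"rx":0,"ry":0,"rz":0},{"dx":0,"dy":0,"dz":2,"rx":0,"ry":0,"rz":0},{"dx":0,"dy":0,"dz":3,"rx":0,"ry":0,"rz":0},{"dx":0,"dy":0,"dz":4,"rx":0,"ry":0,"rz":0},{"dx":0,"dy":0,"dz":4,"rx":0,"ry":0,"rz":0}]'
python3 st.py "[.613,-.026,.05]"
```

```text
t: 3.53
ee_pos: [0.612, -0.0312, 0.0569]
orientation: [-0.0, 0.638, 0.77, -0.0]
contact_force: [-0.0, 0.1, -0.3]
opening: 0.043
grip_force: 0.0
t: 3.95
ee_pos: [0.6125, -0.0305, 0.0529]
orientation: [0.0, 0.638, 0.77, 0.0]
contact_force: [0.7, 1.1, -0.5]
opening: 0.0424
grip_force: 0.0
3.95 [ 0.61249219 -0.03051153  0.05292715] [[-0.187, 0.982, 0.0], [0.982, 0.187, 0.0], [0.0, 0.0, -1.0]] 0.04242274359989082
to goal, tool mm: [4.3 1.3 2.9] turn -0.006945991652374861
```

```bash
python3 -m inch '[{"dx":3,"dy":1,"dz":0,"rx":0,"ry":0,"rz":0},{"dx":4,"dy":1,"dz":1,"rx":0,"ry":0,"rz":0},{"dx":4,"dy":1,"dz":2,"rx":0,"ry":0,"rz":0},{"dx":4,"dy":1,"dz":2,"rx":0,"ry":0,"rz":0}]'
for i in 1 2; do python3 -m inch '[{"dx":0,"dy":0,"dz":1,"rx":0,"ry":0,"rz":0},{"dx":0,"dy":0,"dz":1,"rx":0,"ry":0,"rz":0}]'; done
```

```text
t: 4.28
ee_pos: [0.6126, -0.0263, 0.0507]
orientation: [-0.0, 0.638, 0.77, -0.0]
contact_force: [-0.4, -0.2, 0.2]
opening: 0.0424
grip_force: 0.0
t: 4.45
ee_pos: [0.6127, -0.0264, 0.0497]
orientation: [-0.0, 0.638, 0.77, -0.0]
contact_force: [-0.5, -0.8, -1.0]
opening: 0.0425
grip_force: 0.0
t: 4.62
ee_pos: [0.6127, -0.0265, 0.0487]
orientation: [-0.0, 0.638, 0.77, -0.0]
contact_force: [0.6, -0.4, 0.2]
opening: 0.0425
grip_force: 0.0
```

```bash
for i in 1 2 3; do python3 -m inch '[{"dx":0,"dy":0,"dz":1,"rx":0,"ry":0,"rz":0},{"dx":0,"dy":0,"dz":1,"rx":0,"ry":0,"rz":0}]' | grep -E "ee_pos|contact"; done
```

```text
ee_pos: [0.6127, -0.0265, 0.0477]
contact_force: [-0.7, -0.2, 0.8]
ee_pos: [0.6127, -0.0265, 0.0467]
contact_force: [-0.7, 0.3, 0.3]
ee_pos: [0.6127, -0.0264, 0.0457]
contact_force: [0.2, 0.4, -0.0]
```

```bash
for i in 1 2 3; do python3 -m inch '[{"dx":0,"dy":0,"dz":1,"rx":0,"ry":0,"rz":0},{"dx":0,"dy":0,"dz":1,"rx":0,"ry":0,"rz":0}]' | grep -E "ee_pos|contact"; done
```

```text
ee_pos: [0.6127, -0.0264, 0.0447]
contact_force: [0.8, 0.8, -0.3]
ee_pos: [0.6127, -0.0264, 0.0437]
contact_force: [0.9, 0.3, 0.1]
ee_pos: [0.6127, -0.0264, 0.0427]
contact_force: [0.3, 0.2, -1.2]
```

```bash
for i in 1 2 3; do python3 -m inch '[{"dx":0,"dy":0,"dz":1,"rx":0,"ry":0,"rz":0},{"dx":0,"dy":0,"dz":1,"rx":0,"ry":0,"rz":0}]' | grep -E "ee_pos|contact"; done
python3 -c "
from h import *
p=camera('side');cv2.imwrite('pics/s2.png',cv2.resize(p['image'][150:270,190:350],None,fx=4,fy=4,interpolation=cv2.INTER_CUBIC))"
```

```text
ee_pos: [0.6127, -0.0264, 0.0417]
contact_force: [0.4, 0.1, -0.0]
ee_pos: [0.6127, -0.0264, 0.0407]
contact_force: [0.8, -0.6, -0.2]
ee_pos: [0.6127, -0.0264, 0.0397]
contact_force: [0.0, 0.2, -0.1]
```

View pics/s2.png

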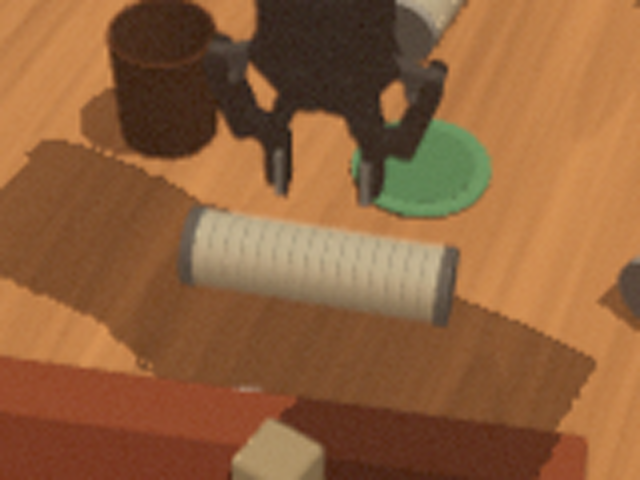

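```bash
python3 - <<'E'
from h import *
S=camera("side"); s=ctrl.sense(); M=rot(s["orientation"]); e=s["ee_pos"]
for back in (0,6,12,20):
    print(back,[np.round(proj(S,e+M@np.array([0,y,-back/1e3])),1) for y in(-.025,.025)])
print("forward 20mm tool x per px",proj(S,e),proj(S,e+M@[-.02,0,0]))
q=look("tube",CYL,np.load("tube.npy")); 
for c in [-.083,.083]:
  for zz in (.025,.05): print(np.round(proj(S,world(np.array([[c,0,zz]]),q)[0]),1))
T=camera("top"); print("case mid top", proj(T,[.582,.228,.06]), "tcp",proj(T,e)); cv2.imwrite("pics/t2.png",cv2.resize(T["image"][120:270,200:380],None,fx=4,fy=4))
E
```

```text
0 [array([280.2, 210.6]), array([260.1, 207.8])]
6 [array([280.3, 208.9]), array([260.1, 206.1])]
12 [array([280.3, 207.2]), array([260. , 204.4])]
20 [array([280.4, 204.9]), array([260. , 202.1])]
forward 20mm tool x per px (np.float64(270.14677861071107), np.float64(209.2054983644618)) (np.float64(271.6288442874865), np.float64(203.44301463069218))
missed top
tube [ 0.6132 -0.0184  0.1665] 0.113
tube [ 0.6132 -0.0184  0.1665] 0.113
[302.2 220.7]
[302.8 213.7]
[236.  210.5]
[235.4 203.4]
case mid top (np.float64(163.0570672391429), np.float64(217.28603314451388)) tcp (np.float64(281.3142586149106), np.float64(204.61441189787118))
```

View pics/t2.png

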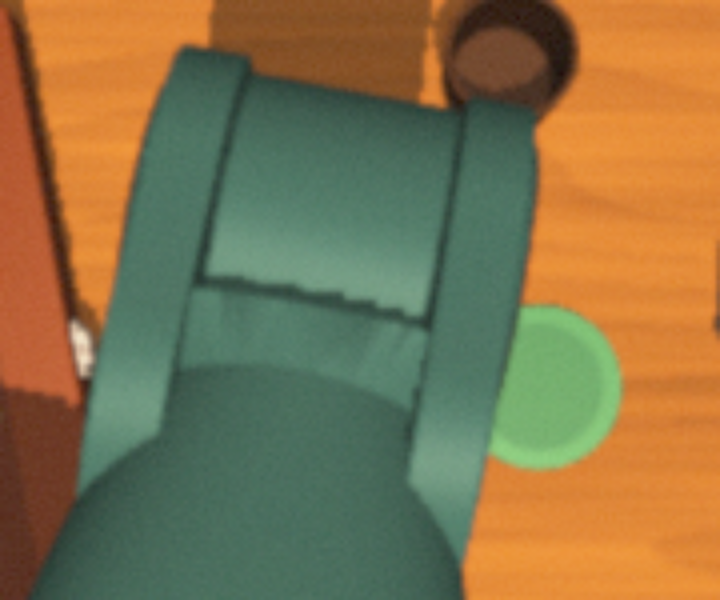

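The fingertips still end about 9 px short of where the TCP projects, with shelf visible between them and the tube. The half-open fingers are probably further back than I assumed. I'll raise, shut the fingers so the TCP is at their real tip, and come down again.

```bash
python3 -m inch '[{"dx":0,"dy":0,"dz":-10,"rx":0,"ry":0,"rz":0},{"dx":0,"dy":0,"dz":-16,"rx":0,"ry":0,"rz":0},{"dx":0,"dy":0,"dz":-16,"rx":0,"ry":0,"rz":0},{"dx":0,"dy":0,"dz":-16,"rx":0,"ry":0,"rz":0},{"dx":0,"dy":0,"dz":-16,"rx":0,"ry":0,"rz":0},{"dx":0,"dy":0,"dz":-16,"rx":0,"ry":0,"rz":0}]' 0
python3 - <<'E'
from h import *
S=camera("side"); s=ctrl.sense(); M=rot(s["orientation"]); e=s["ee_pos"]; print(e,s["opening"],proj(S,e))
im=S["image"].copy(); u,v=proj(S,e); im=cv2.resize(im[150:270,190:350],None,fx=4,fy=4,interpolation=cv2.INTER_CUBIC)
cv2.circle(im,(int((u-190)*4),int((v-150)*4)),3,(0,0,255),-1)
q=np.load("tube.npy")
for c in (-.083,0,.083):
    u,v=proj(S,world(np.array([[c,0,.05]]),q)[0]); cv2.circle(im,(int((u-190)*4),int((v-150)*4)),3,(255,0,0),-1)
cv2.imwrite("pics/s3.png",im)
E
```

```text
t: 7.17
ee_pos: [0.6126, -0.0264, 0.0557]
orientation: [-0.0, 0.638, 0.77, -0.0]
contact_force: [1.2, -0.4, -0.8]
opening: -0.0
grip_force: 0.0
[ 0.61256447 -0.02640973  0.055643  ] 0.00020126611904543428 (np.float64(270.2055059119196), np.float64(204.72332195798563))
```

View pics/s3.png

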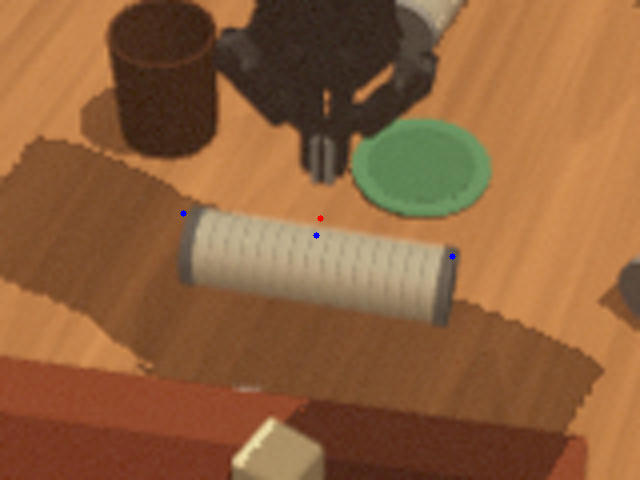

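```bash
python3 - <<'E'
from h import *
S=camera("side");T=camera("top")
print("cup rim",proj(S,[.762,-.119,.085]),"base",proj(S,[.762,-.119,0]),"coaster",proj(S,[.59,-.148,.005]),"cube top",proj(S,[.561,.167,.096]))
s=ctrl.sense(); print(s["qpos"],s["ee_pos"],s["t"])
# where along the seen ray does the tip lie
for z in (.0557,.07,.087): print(z,np.round(at(S,270.5,195.7,z),4))
print("tube top seen (mid back edge 270,206.7)",at(S,270,206.7,.045))
E
```

```text
cup rim (np.float64(229.34127633731782), np.float64(157.67717333864366)) base (np.float64(231.43248797143028), np.float64(181.85599024202114)) coaster (np.float64(294.6367368651197), np.float64(189.70113079714378)) cube top (np.float64(259.2676433910053), np.float64(261.0999114295756))
[-1.75927528e-01  4.80321631e-01 -8.56031498e-02  1.00526158e+00
  2.57554315e-05  1.20690393e+00] [ 0.61258818 -0.02641542  0.05566481] 7.3167
0.0557 [ 0.6231 -0.0555  0.0557]
0.07 [ 0.6179 -0.042   0.07  ]
0.087 [ 0.6117 -0.026   0.087 ]
tube top seen (mid back edge 270,206.7) [ 0.61433121 -0.02959384  0.045     ]
```

The cup and cube reproject correctly, so the camera model holds. The seen tip sits about 30 mm off the reported TCP, either higher or behind along tool x. Turning the tool a quarter turn in place will separate the two: a tool-x offset would shift the tip sideways in the picture.

```bash
python3 -m inch '[{"dx":0,"dy":0,"dz":-10,"rx":0,"ry":0,"rz":-0.1},{"dx":0,"dy":0,"dz":-20,"rx":0,"ry":0,"rz":-0.22},{"dx":0,"dy":0,"dz":-20,"rx":0,"ry":0,"rz":-0.34},{"dx":0,"dy":0,"dz":-20,"rx":0,"ry":0,"rz":-0.46},{"dx":0,"dy":0,"dz":-20,"rx":0,"ry":0,"rz":-0.58},{"dx":0,"dy":0,"dz":-20,"rx":0,"ry":0,"rz":-0.7},{"dx":0,"dy":0,"dz":-20,"rx":0,"ry":0,"rz":-0.8},{"dx":0,"dy":0,"dz":-20,"rx":0,"ry":0,"rz":-0.8},{"dx":0,"dy":0,"dz":-20,"rx":0,"ry":0,"rz":-0.8},{"dx":0,"dy":0,"dz":-20,"rx":0,"ry":0,"rz":-0.8}]'
python3 - <<'E'
from h import *
S=camera("side"); s=ctrl.sense(); e=s["ee_pos"]; M=rot(s["orientation"]); print(e,np.round(M[:,0],2))
im=cv2.resize(S["image"][140:260,190:350],None,fx=5,fy=5,interpolation=cv2.INTER_CUBIC)
for X,c in ((e,(0,0,255)),(e+[0,0,.031],(255,0,0)),(e-.03*M[:,0],(0,255,0))):
    u,v=proj(S,X); print(u,v); cv2.circle(im,(int((u-190)*5),int((v-140)*5)),3,c,-1)
cv2.imwrite("pics/s4.png",im)
E
```

```text
t: 8.15
ee_pos: [0.6126, -0.0264, 0.0758]
orientation: [-0.0, 0.289, 0.957, -0.0]
contact_force: [0.0, -0.2, -0.7]
opening: 0.0
grip_force: 0.0
[ 0.61268739 -0.02643212  0.07581486] [-0.83  0.55  0.  ]
270.1712205437489 198.80542007672605
270.1867722252695 189.4083262461569
263.036459560356 191.61004944446833
```

View pics/s4.png

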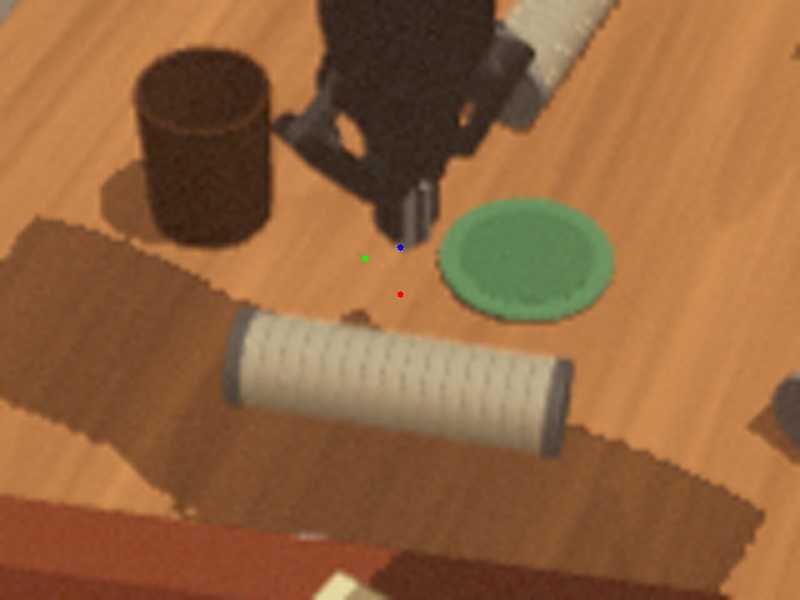

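Seen close, the tip at (405,243) falls on the "31 mm higher" mark at (400,247). So the reading is biased in z only, and x and y hold. I'll turn back, half open, and descend until the force shows contact, expected at a reading of about 0.015.

```bash
python3 -m inch '[{"dx":0,"dy":0,"dz":0,"rx":0,"ry":0,"rz":0.12},{"dx":0,"dy":0,"dz":5,"rx":0,"ry":0,"rz":0.24},{"dx":0,"dy":0,"dz":10,"rx":0,"ry":0,"rz":0.36},{"dx":0,"dy":0,"dz":20,"rx":0,"ry":0,"rz":0.48},{"dx":0,"dy":0,"dz":30,"rx":0,"ry":0,"rz":0.6},{"dx":0,"dy":0,"dz":36,"rx":0,"ry":0,"rz":0.72},{"dx":0,"dy":0,"dz":36,"rx":0,"ry":0,"rz":0.8},{"dx":0,"dy":0,"dz":40,"rx":0,"ry":0,"rz":0.8},{"dx":0,"dy":0,"dz":44,"rx":0,"ry":0,"rz":0.8},{"dx":0,"dy":0,"dz":44,"rx":0,"ry":0,"rz":0.8}]' 0.5 | grep -E "ee_pos|orien|contact"
for i in 1 2 3 4 5; do python3 -m inch '[{"dx":0,"dy":0,"dz":1,"rx":0,"ry":0,"rz":0},{"dx":0,"dy":0,"dz":2,"rx":0,"ry":0,"rz":0}]' | grep -E "ee_pos|contact"; done
```

```text
ee_pos: [0.6124, -0.0264, 0.0311]
orientation: [-0.0, 0.637, 0.771, -0.0]
contact_force: [0.3, -0.7, -0.1]
ee_pos: [0.6128, -0.0264, 0.0299]
contact_force: [0.1, -0.1, 0.3]
ee_pos: [0.6128, -0.0265, 0.0279]
contact_force: [-0.2, -1.2, -0.1]
ee_pos: [0.6127, -0.0264, 0.0258]
contact_force: [-0.3, -0.1, -0.2]
ee_pos: [0.6127, -0.0265, 0.0238]
contact_force: [-0.7, 1.4, -0.0]
ee_pos: [0.6127, -0.0264, 0.0218]
contact_force: [-0.2, 1.4, -0.2]
```

```bash

for i in 1 2 3 4 5 6 ; do python3 -m inch '[{"dx":0,"dy":0,"dz":1,"rx":0,"ry":0,"rz":0},{"dx":0,"dy":0,"dz":1,"rx":0,"ry":0,"rz":0}]' | grep -E "ee_pos|contact"; done
python3 - <<'E'
from h import *
S=camera("side"); s=ctrl.sense(); e=s["ee_pos"]; print(e,proj(S,e),proj(S,e+[0,0,.031]))
cv2.imwrite("pics/s5.png",cv2.resize(S["image"][140:260,190:350],None,fx=5,fy=5,interpolation=cv2.INTER_CUBIC))
E
```

```text
ee_pos: [0.6126, -0.0264, 0.0207]
contact_force: [0.3, -0.0, 0.1]
ee_pos: [0.6127, -0.0264, 0.0197]
contact_force: [-1.0, 0.5, -0.1]
ee_pos: [0.6127, -0.0264, 0.0187]
contact_force: [0.3, 0.1, -0.9]
ee_pos: [0.6127, -0.0264, 0.0177]
contact_force: [-0.3, 0.2, 0.0]
ee_pos: [0.6126, -0.0265, 0.0167]
contact_force: [-0.2, 0.2, -0.9]
ee_pos: [0.6127, -0.0264, 0.0157]
contact_force: [-0.8, -0.8, 0.2]
[ 0.61265168 -0.02642657  0.01577086] (np.float64(270.155535910138), np.float64(215.8969291548257)) (np.float64(270.1701118138214), np.float64(207.2516728660657))
```

View pics/s5.png

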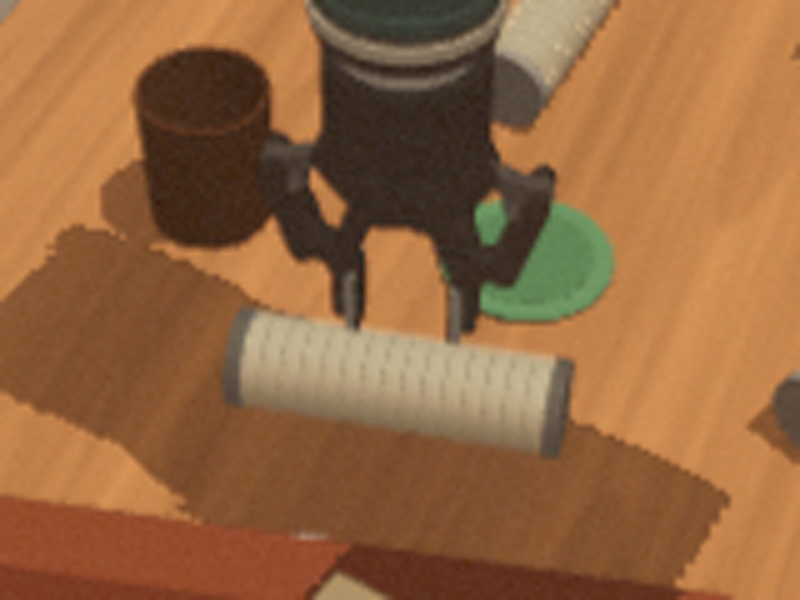

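The tips now show right at the tube's back outline, at (352,328) and (455,342). The half-open fingers should touch a few mm lower, so I'll continue in 1 mm steps.

```bash

for i in 1 2 3 4 5; do python3 -m inch '[{"dx":0,"dy":0,"dz":1,"rx":0,"ry":0,"rz":0},{"dx":0,"dy":0,"dz":1,"rx":0,"ry":0,"rz":0}]' | grep -E "ee_pos|contact"; done
python3 - <<'E'
from h import *
S=camera("side"); s=ctrl.sense(); print(s["t"],s["ee_pos"],s["contact_force"],s["joint_torque"])
q=look("tube",CYL,np.load("tube.npy"))
E
```

```text
ee_pos: [0.6126, -0.0264, 0.0147]
contact_force: [-0.3, -0.2, -1.2]
ee_pos: [0.6127, -0.0264, 0.0137]
contact_force: [-0.3, -0.1, -0.5]
ee_pos: [0.6127, -0.0264, 0.0127]
contact_force: [-0.1, -0.2, 0.1]
ee_pos: [0.6127, -0.0264, 0.0117]
contact_force: [0.1, 0.7, 0.9]
ee_pos: [0.6127, -0.0264, 0.0107]
contact_force: [0.7, -0.8, -0.2]
11.8 [ 0.6126622  -0.02643533  0.01077954] [0.91789254 0.5534395  0.04692115] [-4.94416337e-03 -8.14621425e+01  3.35641265e+01 -5.93013293e-02
 -1.54997665e-04  7.48737375e-05]
missed top
tube [ 0.6119 -0.0173  0.146 ] 0.067
tube [ 0.6119 -0.0173  0.146 ] 0.067
```

```bash
python3 - <<'E'
from h import *
S=camera("side")
cv2.imwrite("pics/s6.png",cv2.resize(S["image"][165:240,225:315],None,fx=8,fy=8,interpolation=cv2.INTER_CUBIC))
E
```

```text
(no output)
```

View pics/s6.png

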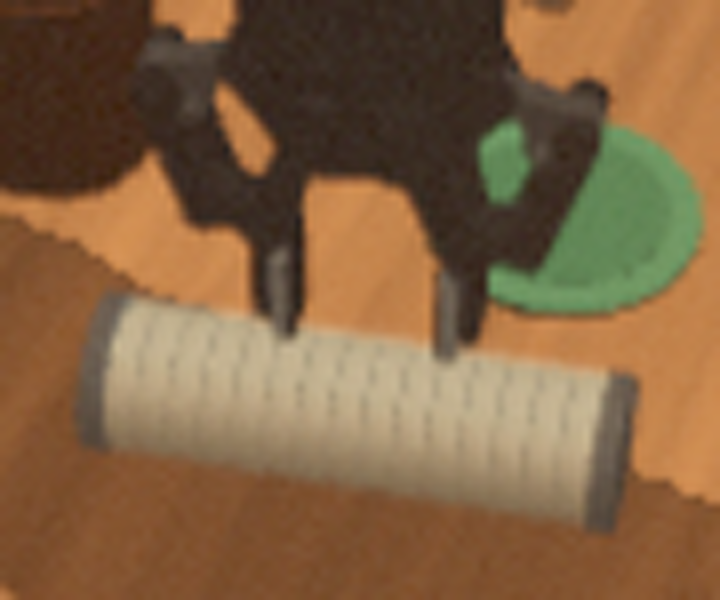

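The tips now clearly overlap the tube's top at (283,335) and (446,355), in front of its back edge. So they are above it by a few mm at most. Continuing down.

```bash

for i in 1 2 3 4; do python3 -m inch '[{"dx":0,"dy":0,"dz":1,"rx":0,"ry":0,"rz":0},{"dx":0,"dy":0,"dz":1,"rx":0,"ry":0,"rz":0}]' | grep -E "ee_pos|contact"; done
```

```text
ee_pos: [0.6126, -0.0264, 0.0097]
contact_force: [-0.4, 0.4, -0.6]
ee_pos: [0.6128, -0.0264, 0.0088]
contact_force: [-0.0, 0.2, 0.5]
ee_pos: [0.6129, -0.0266, 0.0085]
contact_force: [-2.5, -0.7, 8.4]
ee_pos: [0.6131, -0.0269, 0.0083]
contact_force: [-6.0, -2.4, 19.0]
```

Contact: 8 N at a reading of 0.0085 and 19 N a millimetre further. I'll ease off to a few N and make the first stroke.

```bash

python3 -m inch '[{"dx":0,"dy":0,"dz":-1.3,"rx":0,"ry":0,"rz":0},{"dx":0,"dy":0,"dz":-1.3,"rx":0,"ry":0,"rz":0}]' | grep -E "ee_pos|contact"
python3 -m inch '[{"dx":2,"dy":0,"dz":0,"rx":0,"ry":0,"rz":0},{"dx":5,"dy":0,"dz":0,"rx":0,"ry":0,"rz":0},{"dx":9,"dy":0,"dz":0,"rx":0,"ry":0,"rz":0},{"dx":13,"dy":0,"dz":0,"rx":0,"ry":0,"rz":0},{"dx":17,"dy":0,"dz":0,"rx":0,"ry":0,"rz":0}]' | grep -E "t:|ee_pos|contact"
python3 -m inch '[{"dx":4,"dy":0,"dz":0,"rx":0,"ry":0,"rz":0},{"dx":8,"dy":0,"dz":0,"rx":0,"ry":0,"rz":0},{"dx":11,"dy":0,"dz":0,"rx":0,"ry":0,"rz":0},{"dx":14,"dy":0,"dz":0,"rx":0,"ry":0,"rz":0},{"dx":16,"dy":0,"dz":0,"rx":0,"ry":0,"rz":0},{"dx":17,"dy":0,"dz":0,"rx":0,"ry":0,"rz":0}]' | grep -E "t:|ee_pos|contact"
cat > tb.py <<'E'
from h import *
k=np.load("case.npy"); q=np.load("tube.npy"); s=ctrl.sense()
q=look("tube",CYL,q); np.save("tube.npy",q); print(s["t"],"in case",incase(q,k),"tip in case",incase(np.r_[s["ee_pos"][:2],k[2]],k)[:2])
E
python3 tb.py
```

```text
ee_pos: [0.6129, -0.0265, 0.0086]
contact_force: [0.1, -0.5, 3.6]
t: 13.5
ee_pos: [0.6103, -0.0096, 0.0086]
contact_force: [1.6, 0.6, 7.3]
t: 14.0
ee_pos: [0.6073, 0.0072, 0.0086]
contact_force: [4.8, 1.7, 6.0]
missed top
tube [0.6081 0.0009 0.1638] 0.167
tube [0.6081 0.0009 0.1638] 0.167
14.0 in case [ -18.2 -227.3   -1.7] tip in case [ -17.7 -220.9]
```

The first stroke rolled the tube about 18 mm, and it stays aligned. Next: lift, go back 16 mm, lower, and stroke again.

```bash

python3 -m inch '[{"dx":0,"dy":0,"dz":-4,"rx":0,"ry":0,"rz":0},{"dx":0,"dy":0,"dz":-8,"rx":0,"ry":0,"rz":0},{"dx":-8,"dy":0,"dz":-8,"rx":0,"ry":0,"rz":0},{"dx":-16,"dy":0,"dz":-8,"rx":0,"ry":0,"rz":0},{"dx":-16,"dy":0,"dz":-4,"rx":0,"ry":0,"rz":0},{"dx":-16,"dy":0,"dz":-1,"rx":0,"ry":0,"rz":0},{"dx":-16,"dy":0,"dz":0,"rx":0,"ry":0,"rz":0},{"dx":-16,"dy":0,"dz":0,"rx":0,"ry":0,"rz":0}]' | grep -E "t:|ee_pos|contact"
python3 -m inch '[{"dx":2,"dy":0,"dz":0,"rx":0,"ry":0,"rz":0},{"dx":5,"dy":0,"dz":0,"rx":0,"ry":0,"rz":0},{"dx":9,"dy":0,"dz":0,"rx":0,"ry":0,"rz":0},{"dx":13,"dy":0,"dz":0,"rx":0,"ry":0,"rz":0},{"dx":17,"dy":0,"dz":0,"rx":0,"ry":0,"rz":0},{"dx":21,"dy":0,"dz":0,"rx":0,"ry":0,"rz":0},{"dx":25,"dy":0,"dz":0,"rx":0,"ry":0,"rz":0},{"dx":29,"dy":0,"dz":0,"rx":0,"ry":0,"rz":0},{"dx":32,"dy":0,"dz":0,"rx":0,"ry":0,"rz":0},{"dx":34,"dy":0,"dz":0,"rx":0,"ry":0,"rz":0}]' | grep -E "t:|ee_pos|contact"
python3 tb.py
```

```text
t: 15.07
ee_pos: [0.6094, -0.009, 0.0085]
contact_force: [-2.8, -1.1, 10.9]
t: 15.9
ee_pos: [0.6038, 0.025, 0.0085]
contact_force: [2.5, 0.4, 6.1]
missed top
tube [0.6055 0.0184 0.1816] 0.228
tube [0.6055 0.0184 0.1816] 0.228
15.9 in case [ -17.4 -209.5   -0.7] tip in case [ -17.8 -202.8]
```

```bash

python3 -m inch '[{"dx":0,"dy":0,"dz":-4,"rx":0,"ry":0,"rz":0},{"dx":0,"dy":0,"dz":-8,"rx":0,"ry":0,"rz":0},{"dx":-8,"dy":0,"dz":-8,"rx":0,"ry":0,"rz":0},{"dx":-16,"dy":0,"dz":-8,"rx":0,"ry":0,"rz":0},{"dx":-16,"dy":0,"dz":-4,"rx":0,"ry":0,"rz":0},{"dx":-16,"dy":0,"dz":-1,"rx":0,"ry":0,"rz":0},{"dx":-16,"dy":0,"dz":0,"rx":0,"ry":0,"rz":0},{"dx":-16,"dy":0,"dz":0,"rx":0,"ry":0,"rz":0}]' | grep -E "t:|ee_pos|contact"
python3 -m inch '[{"dx":2,"dy":0,"dz":0,"rx":0,"ry":0,"rz":0},{"dx":5,"dy":0,"dz":0,"rx":0,"ry":0,"rz":0},{"dx":9,"dy":0,"dz":0,"rx":0,"ry":0,"rz":0},{"dx":13,"dy":0,"dz":0,"rx":0,"ry":0,"rz":0},{"dx":17,"dy":0,"dz":0,"rx":0,"ry":0,"rz":0},{"dx":21,"dy":0,"dz":0,"rx":0,"ry":0,"rz":0},{"dx":25,"dy":0,"dz":0,"rx":0,"ry":0,"rz":0},{"dx":29,"dy":0,"dz":0,"rx":0,"ry":0,"rz":0},{"dx":32,"dy":0,"dz":0,"rx":0,"ry":0,"rz":0},{"dx":34,"dy":0,"dz":0,"rx":0,"ry":0,"rz":0}]' | grep -E "t:|ee_pos|contact"
python3 tb.py
```

```text
t: 16.97
ee_pos: [0.606, 0.0086, 0.0085]
contact_force: [-1.6, -1.0, 11.9]
t: 17.8
ee_pos: [0.6004, 0.0427, 0.0084]
contact_force: [2.4, 0.2, 6.4]
missed top
tube [0.6032 0.0346 0.1835] 0.242
tube [0.6032 0.0346 0.1835] 0.242
17.8 in case [ -16.5 -193.2   -0.6] tip in case [ -17.7 -184.8]
```

```bash

python3 -m inch '[{"dx":0,"dy":0,"dz":-4,"rx":0,"ry":0,"rz":0},{"dx":0,"dy":0,"dz":-8,"rx":0,"ry":0,"rz":0},{"dx":-8,"dy":0,"dz":-8,"rx":0,"ry":0,"rz":0},{"dx":-17,"dy":0,"dz":-8,"rx":0,"ry":0,"rz":0},{"dx":-17,"dy":0,"dz":-4,"rx":0,"ry":0,"rz":0},{"dx":-17,"dy":0,"dz":-1,"rx":0,"ry":0,"rz":0},{"dx":-17,"dy":0,"dz":0,"rx":0,"ry":0,"rz":0},{"dx":-17,"dy":0,"dz":0,"rx":0,"ry":0,"rz":0}]' | grep -E "t:|ee_pos|contact"
python3 -m inch '[{"dx":2,"dy":0,"dz":0,"rx":0,"ry":0,"rz":0},{"dx":5,"dy":0,"dz":0,"rx":0,"ry":0,"rz":0},{"dx":9,"dy":0,"dz":0,"rx":0,"ry":0,"rz":0},{"dx":13,"dy":0,"dz":0,"rx":0,"ry":0,"rz":0},{"dx":17,"dy":0,"dz":0,"rx":0,"ry":0,"rz":0},{"dx":21,"dy":0,"dz":0,"rx":0,"ry":0,"rz":0},{"dx":25,"dy":0,"dz":0,"rx":0,"ry":0,"rz":0},{"dx":28,"dy":0,"dz":0,"rx":0,"ry":0,"rz":0},{"dx":30,"dy":0,"dz":0,"rx":0,"ry":0,"rz":0},{"dx":30,"dy":0,"dz":0,"rx":0,"ry":0,"rz":0}]' | grep -E "t:|ee_pos|contact"
python3 tb.py
python3 -m inch '[{"dx":0,"dy":0,"dz":-10,"rx":0,"ry":0,"rz":0},{"dx":0,"dy":0,"dz":-40,"rx":0,"ry":0,"rz":0},{"dx":-35,"dy":0,"dz":-60,"rx":0,"ry":0,"rz":0},{"dx":-75,"dy":0,"dz":-70,"rx":0,"ry":0,"rz":0},{"dx":-115,"dy":0,"dz":-70,"rx":0,"ry":0,"rz":0},{"dx":-155,"dy":0,"dz":-70,"rx":0,"ry":0,"rz":0},{"dx":-180,"dy":0,"dz":-70,"rx":0,"ry":0,"rz":0},{"dx":-180,"dy":0,"dz":-70,"rx":0,"ry":0,"rz":0}]' | grep -E "t:|ee_pos|contact"
python3 tb.py
```

```text
t: 18.87
ee_pos: [0.6029, 0.0253, 0.0085]
contact_force: [-3.0, -0.8, 10.9]
t: 19.7
ee_pos: [0.598, 0.0556, 0.0086]
contact_force: [1.4, 1.7, 8.1]
tube [0.5965 0.0484 0.2949] 45.893
tube [0.6009 0.0501 0.1449] 0.146
tube [0.5968 0.0502 0.2955] 46.22
19.7 in case [ -19.8 -176.7    5.8] tip in case [ -17.5 -171.7]
t: 20.57
ee_pos: [0.6313, -0.1265, 0.078]
contact_force: [-0.0, -1.1, -0.4]
tube [0.6018 0.048  0.1582] 0.078
tube [0.6009 0.0493 0.1584] 0.052
tube [0.6007 0.0487 0.1609] 0.139
20.5667 in case [ -16.3 -178.9   -1.9] tip in case [ -20.  -356.7]
```

The clear view puts the tube at y = -179 mm in the case frame, so 14 mm remain. That is one stroke of 28 mm at the tip.

```bash

python3 -m inch '[{"dx":30,"dy":0,"dz":0,"rx":0,"ry":0,"rz":0},{"dx":65,"dy":0,"dz":0,"rx":0,"ry":0,"rz":0},{"dx":100,"dy":0,"dz":10,"rx":0,"ry":0,"rz":0},{"dx":135,"dy":0,"dz":25,"rx":0,"ry":0,"rz":0},{"dx":160,"dy":0,"dz":45,"rx":0,"ry":0,"rz":0},{"dx":165,"dy":0,"dz":60,"rx":0,"ry":0,"rz":0},{"dx":165,"dy":0,"dz":66,"rx":0,"ry":0,"rz":0},{"dx":165,"dy":0,"dz":69,"rx":0,"ry":0,"rz":0},{"dx":165,"dy":0,"dz":70,"rx":0,"ry":0,"rz":0},{"dx":165,"dy":0,"dz":70,"rx":0,"ry":0,"rz":0}]' | grep -E "t:|ee_pos|contact"
python3 -m inch '[{"dx":2,"dy":0,"dz":0,"rx":0,"ry":0,"rz":0},{"dx":5,"dy":0,"dz":0,"rx":0,"ry":0,"rz":0},{"dx":9,"dy":0,"dz":0,"rx":0,"ry":0,"rz":0},{"dx":13,"dy":0,"dz":0,"rx":0,"ry":0,"rz":0},{"dx":17,"dy":0,"dz":0,"rx":0,"ry":0,"rz":0},{"dx":21,"dy":0,"dz":0,"rx":0,"ry":0,"rz":0},{"dx":24,"dy":0,"dz":0,"rx":0,"ry":0,"rz":0},{"dx":26,"dy":0,"dz":0,"rx":0,"ry":0,"rz":0},{"dx":27,"dy":0,"dz":0,"rx":0,"ry":0,"rz":0},{"dx":27,"dy":0,"dz":0,"rx":0,"ry":0,"rz":0}]' | grep -E "t:|ee_pos|contact"
python3 -m inch '[{"dx":0,"dy":0,"dz":-10,"rx":0,"ry":0,"rz":0},{"dx":0,"dy":0,"dz":-40,"rx":0,"ry":0,"rz":0},{"dx":-35,"dy":0,"dz":-60,"rx":0,"ry":0,"rz":0},{"dx":-75,"dy":0,"dz":-70,"rx":0,"ry":0,"rz":0},{"dx":-115,"dy":0,"dz":-70,"rx":0,"ry":0,"rz":0},{"dx":-155,"dy":0,"dz":-70,"rx":0,"ry":0,"rz":0},{"dx":-190,"dy":0,"dz":-70,"rx":0,"ry":0,"rz":0},{"dx":-190,"dy":0,"dz":-70,"rx":0,"ry":0,"rz":0}]' | grep -E "t:|ee_pos|contact"
python3 tb.py
python3 - <<'E'
from h import *
k=look("case",BOX,np.load("case.npy")); print("vs new case fit",incase(np.load("tube.npy"),k))
T=camera("top");cv2.imwrite("pics/tend.png",T["image"])
E
```

```text
t: 21.6
ee_pos: [0.6002, 0.0398, 0.0089]
contact_force: [0.4, -0.0, -0.7]
t: 22.43
ee_pos: [0.5955, 0.0673, 0.0085]
contact_force: [3.8, 0.7, 5.6]
t: 23.1
ee_pos: [0.6307, -0.1254, 0.0781]
contact_force: [-1.0, -0.4, -0.1]
tube [0.5993 0.0584 0.1559] 0.089
tube [0.5992 0.0569 0.1469] 0.201
tube [0.5996 0.0587 0.1582] 0.288
23.1 in case [ -15.4 -168.9   -2.1] tip in case [ -20.4 -355.6]
case [0.5814 0.2278 0.2072] 0.043
case [0.5828 0.227  0.1931] 0.056
case [0.5824 0.2273 0.1929] 0.1
vs new case fit [ -15.5 -168.8   -2. ]
```

View pics/tend.png

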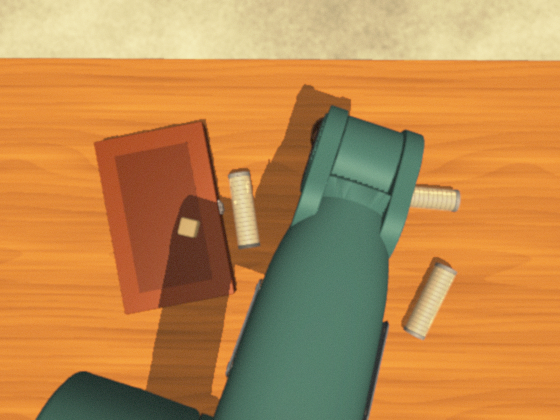

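The tube lies beside the case at (243,208), parallel to it within about 2–3°. The fits give a y of -169 to -170 mm, a gap of about 24 mm. The cube is unmoved and the arm is clear. I'll hold briefly, confirm the tube is at rest, and hand in.

```bash

python3 -m inch '[{"dx":0,"dy":0,"dz":-10,"rx":0,"ry":0,"rz":0},{"dx":0,"dy":0,"dz":-10,"rx":0,"ry":0,"rz":0},{"dx":0,"dy":0,"dz":-10,"rx":0,"ry":0,"rz":0},{"dx":0,"dy":0,"dz":-10,"rx":0,"ry":0,"rz":0},{"dx":0,"dy":0,"dz":-10,"rx":0,"ry":0,"rz":0},{"dx":0,"dy":0,"dz":-10,"rx":0,"ry":0,"rz":0}]' | grep -E "t:|contact"
python3 tb.py && python3 -c "
from h import *
y=incase(np.load('tube.npy'),np.load('case.npy'))[1]
if -173<y<-158: print(ctrl.finish_job())"
```

```text
t: 24.05
contact_force: [-0.3, 0.5, 0.2]
tube [0.5996 0.0578 0.1587] 0.085
tube [0.5992 0.0567 0.1809] 0.098
tube [0.5994 0.0585 0.1594] 0.2
24.05 in case [ -15.6 -169.    -2. ] tip in case [ -19.6 -349.9]
the job is handed in; nothing more can be done
None
```

The job is handed in (no verdict shown): the tube, rolled in five top strokes, lies at rest alongside the case, about 24 mm from its face by camera (20 mm wanted, 10–30 mm allowed) and parallel within about 2–3°. It was not gripped or lifted, the tube never came near the case, and the cube looked unmoved; I did not re-check the coaster and dice cup at the end, as the arm hid them.

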